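Fit the long needle to a stone carver's pointing machine

TASK

The pointing machine stands ready over the rough stone, but its needle is still in the wooden rack. Take the long needle out of the rack (leave the short one where it is), thread it point first down through all three eyes of the sloping guide bar until its collar sits fully home on the top eye, guiding it all the way down rather than letting it drop. Then swing the keeper plate right over the collar so that its slot closes round the needle's neck and the needle cannot slide out; do not push the other things on the table about.

Things in the scene. Friction and masses are not known exactly. Their poses are not given: they have to be found in the camera images.
- long_needle: Loose straight steel needle, about 0.1 kg, upright in an outer rack hole (which one varies), hung by its collar. Origin: centre of the collar's underside, at first 112 mm above the table; z runs up to the handle. Below: shaft 10 mm in diameter, 100 mm long, last 12 mm tapered to a point. Above: collar d 24 mm (z 0 to 6), neck d 10 mm (to 18), dark ribbed handle d 16 mm (to 58 mm).
- short_needle: The other needle in the rack, the same in every way but that its shaft is only 70 mm long below the collar (so its point ends higher above the rack's foot). Same origin and axes. It stays in the rack.
- long_needle_tip (a point): The point of the long needle, 100 mm below its origin; it is 2.4 mm across.
- needle_rack: Fixed wooden bridge rack: foot 170 x 70 x 10 mm, top board 150 x 50 x 14 mm, its upper face 112 mm above the table. Origin: centre of the underside. x runs along the row of three 13 mm holes (x = -45, 0, +45 mm; the middle one is empty), y across the board.
- pointing_machine: Fixed: grey cast foot 140 x 110 x 14 mm with a rough white stone (58 x 85 x 41 mm) on it, a column at the back (top 138 mm above the table) and a cross arm carrying the sloping guide bar. Origin: underside of the foot, near its centre; x points back to the column, z up. The bar's top leans to -x (roughly to the robot), always 35 degrees from vertical.
- eye1 (a point): Top eye: centre of its hole's upper mouth, in the eye's top face, 150 mm above the table. Its z points up along the common line of the three holes (35 degrees from vertical, leaning to the machine's -x), y is the machine's y (level), x points back and up to the flat bar behind the eyes (22 to 30 mm). Each eye: steel block 36 x 30 x 10 mm (along z), through hole 12.5 mm in diameter, small chamfer.
- eye2 (a point): Middle eye: centre of the hole's upper mouth, 30 mm below eye1 along the line of the holes. Same axes.
- eye3 (a point): Bottom eye: centre of the hole's upper mouth, 60 mm below eye1 along the line of the holes. Same axes. With the collar home the needle's point stands 30 mm below this eye's underside and just clear of the stone.
- keeper_plate (a joint): Keeper's swing angle, rad, about an axis parallel to the holes: 0 = over the collar (a stop); 1.2 to 1.75 at the start = aside, on eye1's +y side. Stiff hinge (about 1 N at the post), stays where left. Plate 5 mm thick, 8 to 13 mm above eye1's plane, with an 18 mm slot, open on the leading side, that closes round the needle's neck. It strikes a collar that is not home.
- keeper_hinge (a point): Point on the keeper's hinge axis, 26 mm behind eye1 (eye1's +x) and 18 mm up along z. Same axes as eye1. At angle q the keeper's post stands from here at x = -64 cos q + 1 sin q, y = 64 sin q + 1 cos q mm.
- keeper_post (a point): Middle of the keeper's upright finger post, a steel pin 9 mm in diameter that stands 28 mm above the plate, parallel to the needle, 64 mm from the hinge axis. This point lies 13 mm above the plate, 15 mm below the post's upper end. Push or hold the post to swing the keeper.
- wax: Bystander: round tin of paste wax, 70 mm across, 32 mm high. Origin: centre of the underside.
- crayon: Bystander: marking crayon, 14 x 98 x 14 mm, lying along its own y. Origin: centre of the underside.
- chip: Bystander: flat stone chip, 28 x 40 x 8 mm. Origin: centre of the underside.
- chip2: Bystander: small stone chip, 18 x 27 x 9 mm. Origin: centre of the underside.
- sander: Bystander: sanding block, 60 x 100 x 28 mm. Origin: centre of the underside.

How it is judged:
By the outcome, as a careful person would: the job done as asked, in the order asked, and still so for the second after the job is handed in, with the robot touching nothing.
It also fails if it takes over 61 s, if anything falls off the work surface, if the arm or the gripper's body presses on something with over 40 N, if the wrist force passes 120 N, or if a joint passes its speed limit or range.

ROBOT

A 6-joint arm with a two-finger parallel gripper is mounted at the origin on the work surface; the furniture and walls round the work are solid. World frame = base frame: x ahead of the robot, y to its left, z up, the work surface at z = 0. Lengths are in mm, angles in degrees, forces in N, time in s.
With the tool pointing down it reaches from about 350 to 725 mm from the base axis. Payload 6 kg.
Tool frame: the origin (TCP) lies on the mounting face of the last link; the fingertips stand 173 mm ahead of it and the grasp point (between the pads) lies 155 mm ahead of it; z points along the fingers, y is the line along which they close (so a half turn about z gives the same grasp; the last joint's range is limited). The gripper opens to 85 mm and grips with 20 to 120 N. Pads are 22 mm wide; open, the fingers measure 114 mm over their backs; the gripper's body (76 mm by 85 mm) begins 54 mm behind the grasp point. The pads swing forward as they close: fully open they stand 13 mm farther back than shut.
Start: joints at [-57.37, 2.303, 4.859, 0, -92.561, -19.12], TCP at [140.193, -583.387, 404.661] pointing down, gripper open.
Joint ranges: [-146.85, 146.85], [-73.84, 115.35], [-62.03, 85.46], [-188.31, 113.3], [-161.28, -10.13], [-171.36, 171.36]. Speed limits (degrees/s): [147.25, 147.25, 172.46, 180, 180, 180].

INTERFACE

Orientations are given as a 3x3 rotation matrix whose columns are the frame's x, y, z axes.
In Python, from station import manip gives the robot as it stands. The module is installed in compiled form; this text tells all that it offers.
- The arm moves only by the tool play_rows, never from a script. Its argument "rows" is a list of rows, each a list of 5 numbers: the finger opening in cm, from 0 to 8.54, then the shift along the tool's x, y, z in cm, then the turn about the tool's z in degrees. A call has 1 to 12 rows; each row is the pose to reach, as a shift and turn from the pose commanded when the call began, along the tool's axes at that moment; what a row does not reach only later rows make up. A row lasts 1/12 s, in which the tool goes at most 41.7 mm and 7.16 degrees, less where a joint would pass 70% of its speed; a pose out of reach is approached as far as the arm can. A call with a gripper value outside its range is refused whole. The fingers move at their own pace and stop on an object; "squeeze" is the grip in N (left out, the last holds). Time passes only in rows, so rows that repeat a pose let the fingers close. It gives the time, the measured TCP pose, the force, the opening and the grip force at its end, in the units of the state.
- manip.state(): the state, without advancing time (a new reading comes with each control period).
- manip.grab_frame(name): name is "side" or "top"; returns a dict with "frame" (384x512x3 uint8, red, green, blue), "range_z" (384x512 float32, mm along the optical axis (not along the pixel's ray), 0 where there is no reading), "K" (3x3 intrinsics, pixels), "k1" (the pictures are not rectified: a ray, as slopes to the right and down, at radius r is drawn at 1 + k1 r^2 times it, then the intrinsics apply), "extrinsics" (4x4, takes a point from camera to world coordinates). Camera axes: x right, y down, z forward; pixel columns grow to the right and rows downward; lengths in mm; the calibration is good to about 2 mm. A picture is of the moment at which its call begins.
- manip.finish_job(): hands the job in; it is judged then, once.
The state is a dict: "t": time; "q": joint angles; "qd": joint speeds; "joint_efforts": joint torques, N m; "ee_pos": TCP position; "eef_rot": TCP orientation; "contact_force": force on the tool from outside, world axes, zero at the start; "moment": the same for the moment, N m; "grip_width": opening from 0.0 (shut) to 1.0 (fully open); "grip_force": force on a finger pad.
Only numpy, scipy, OpenCV 4.12 (cv2) and the standard library are available. Lean on these libraries where they do the work, as an engineer would, in place of code of your own. Each camera call takes 0.05 s, during which the arm holds its last target. There are 200 camera calls.

## Working session

There is one attempt and no reset: what is moved stays moved. The work goes in short steps, Python scripts to look and compute and a tool call to move; the robot and the scene stay as the last step left them, time stands still between calls to the robot, and variables do not carry over. Pictures are saved under pics/ and viewed, at most 10 in all, crops included, and the job is handed in when it is done.

Besides the shell and the picture viewer there is one more tool, called after "Emit:" as name(argument=value, ...) on one line, values as JSON. play_rows: Moves the arm, as the interface text tells. Its arguments: {"type":"object","properties":{"rows":{"type":"array","items":{"type":"array","items":{"type":"number"}}},"squeeze":{"type":"number"}},"required":["rows"]}

```bash
mkdir -p pics
cat > h.py <<'E'
import numpy as np, cv2
from station import manip
def grab(n):
    f=manip.grab_frame(n); np.savez(f'{n}.npz',**f); return f
def load(n): return dict(np.load(f'{n}.npz'))
def ray(f,u,v):
    K=f['K']; k=float(f['k1']); d=np.array([(u-K[0,2])/K[0,0],(v-K[1,2])/K[1,1]]); s=d.copy()
    for _ in range(20): s=d/(1+k*(s@s))
    E=f['extrinsics']; return E[:3,3],E[:3,:3]@np.array([*s,1.])
def on_z(f,u,v,z):
    o,d=ray(f,u,v); return o+d*(z-o[2])/d[2]
def at(f,u,v,r=None):
    o,d=ray(f,u,v); return o+d*(f['range_z'][int(round(v)),int(round(u))] if r is None else r)
def proj(f,p):
    E=f['extrinsics']; c=E[:3,:3].T@(np.asarray(p,float)-E[:3,3]); s=c[:2]/c[2]; s=s*(1+float(f['k1'])*(s@s))
    K=f['K']; return np.array([K[0,0]*s[0]+K[0,2],K[1,1]*s[1]+K[1,2]])
def cloud(f):
    K=f['K'];h,w=f['range_z'].shape; u,v=np.meshgrid(np.arange(w),np.arange(h))
    dx=(u-K[0,2])/K[0,0];dy=(v-K[1,2])/K[1,1];x,y=dx,dy
    for _ in range(20):
        q=1+float(f['k1'])*(x*x+y*y);x,y=dx/q,dy/q
    P=np.stack([x,y,np.ones_like(x)],-1)*f['range_z'][...,None]
    return P@f['extrinsics'][:3,:3].T+f['extrinsics'][:3,3]
def save(f,name,box=None,s=1):
    im=f['frame'][...,::-1]
    if box: a,b,c,d=box; im=im[b:d,a:c]
    cv2.imwrite(f'pics/{name}.png',cv2.resize(im,None,fx=s,fy=s,interpolation=cv2.INTER_CUBIC))
E
python3 - <<'E'
from h import *
a=grab('side');b=grab('top')
save(a,'side0',s=1.5);save(b,'top0',s=1.5)
for f in(a,b): print(f['K'].tolist(),f['k1'],f['extrinsics'].round(3).tolist())
s=manip.state();print(s['eef_rot'],s['ee_pos'],s['contact_force'],s['t'],s['grip_width'])
E
```

```text
[[445.5375996996726, 0.0, 254.7921083253709], [0.0, 445.5375996996726, 188.69717330166205], [0.0, 0.0, 1.0]] -0.10290379352689592 [[-0.907, -0.213, 0.364, 225.617], [-0.421, 0.429, -0.799, 619.078], [0.014, -0.878, -0.479, 537.045], [0.0, 0.0, 0.0, 1.0]]
[[500.0511738392663, 0.0, 254.3907228570937], [0.0, 500.0511738392663, 188.03174969398404], [0.0, 0.0, 1.0]] 0.013163619153669273 [[-0.03, -0.99, 0.137, 394.435], [-0.999, 0.034, 0.032, -70.772], [-0.036, -0.136, -0.99, 1032.292], [0.0, 0.0, 0.0, 1.0]]
[[-9.72331578e-01 -2.33604502e-01 -4.88250920e-04]
 [-2.33604977e-01  9.72330464e-01  1.47767023e-03]
 [ 1.29550825e-04  1.55084327e-03 -9.99998789e-01]] [ 140.23412913 -583.34843273  403.81325028] [-1.0103259  -0.10845898 -1.50978543] 0.1 0.9971320337282354
```

View pics/side0.png

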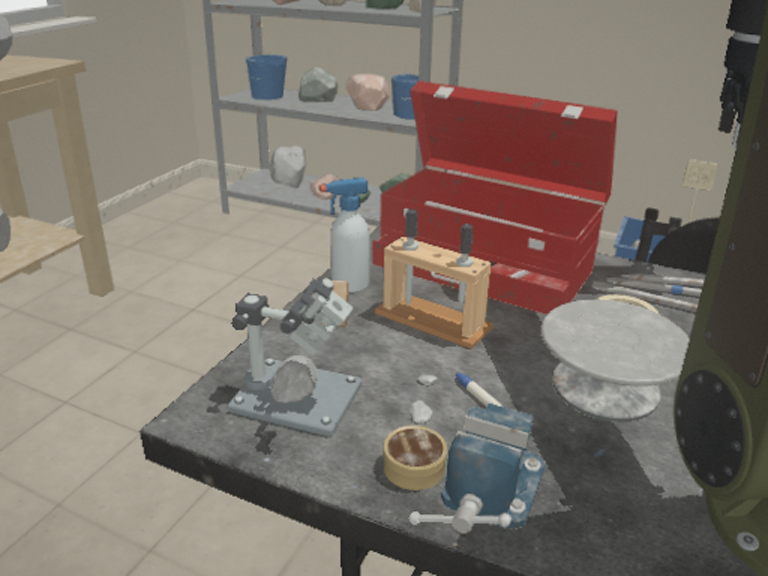

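View pics/top0.png

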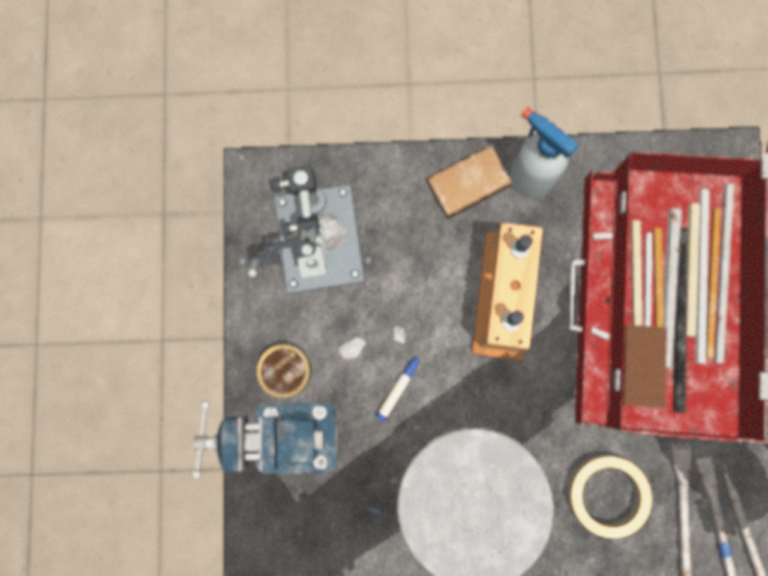

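Run:
```python
from h import *
a=load('side');b=load('top')
A=cv2.resize(a['frame'][130:240,240:340],None,fx=4,fy=4,interpolation=3)[...,::-1]
B=cv2.resize(a['frame'][180:295,145:245],None,fx=4,fy=4,interpolation=3)[...,::-1]
C=cv2.resize(b['frame'][105:200,145:250],None,fx=5.5,fy=5.5,interpolation=3)[...,::-1]
h=max(A.shape[0],B.shape[0]);im=np.zeros((h,800,3),np.uint8)
im[:A.shape[0],:400]=A;im[:B.shape[0],400:]=B
cv2.imwrite('pics/crop1.png',im);cv2.imwrite('pics/crop2.png',C)
# clouds
P=cloud(b)
m=(abs(P[...,2]-112)<4)&(P[...,0]>250)&(P[...,0]<650)
n,l,st,ce=cv2.connectedComponentsWithStats(m.astype(np.uint8))
for i in range(1,n):
    if st[i,4]>150:
        Q=P[l==i];r=cv2.minAreaRect(Q[:,:2].astype(np.float32));print('z112',st[i],r,Q[:,2].mean())
m=(abs(P[...,2]-14)<3.5)&(P[...,0]>350)&(P[...,1]>0)
n,l,st,ce=cv2.connectedComponentsWithStats(m.astype(np.uint8))
for i in range(1,n):
    if st[i,4]>150:
        Q=P[l==i];r=cv2.minAreaRect(Q[:,:2].astype(np.float32));print('z14',st[i],r,Q[:,2].mean())
```

```text
z112 [504 111   5 120 232] ((539.7035522460938, -502.4707946777344), (3.843417167663574, 220.3955078125), 83.9588394165039) 111.98061835892663
z112 [ 325  149   36   84 1832] ((512.4765625, -204.42950439453125), (50.48184585571289, 150.32879638671875), 80.68511962890625) 111.84504012060869
z112 [148 280  13  34 259] ((329.4799499511719, 147.8331298828125), (59.29227066040039, 22.964462280273438), 0.35103878378868103) 109.56483718357586
z14 [ 187  124   50   72 1306] ((599.5662231445312, 50.75303268432617), (146.6068115234375, 102.42894744873047), 1.7006244659423828) 13.648380774185839
z14 [183 130  19  32 326] ((631.6732177734375, 88.90141296386719), (64.60028839111328, 36.355621337890625), 7.341574192047119) 13.708998423218954
z14 [171 269  53  14 368] ((363.0272216796875, 83.53584289550781), (24.669519424438477, 105.77803039550781), 0.5830415487289429) 13.602611553372363
```

View pics/crop1.png

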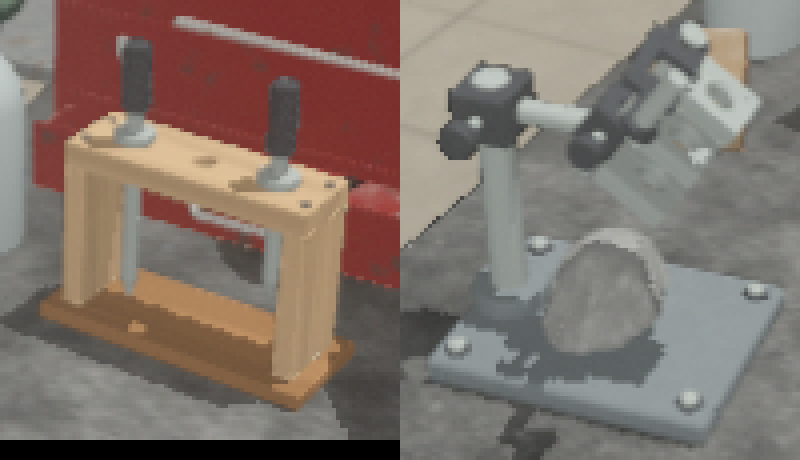

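View pics/crop2.png

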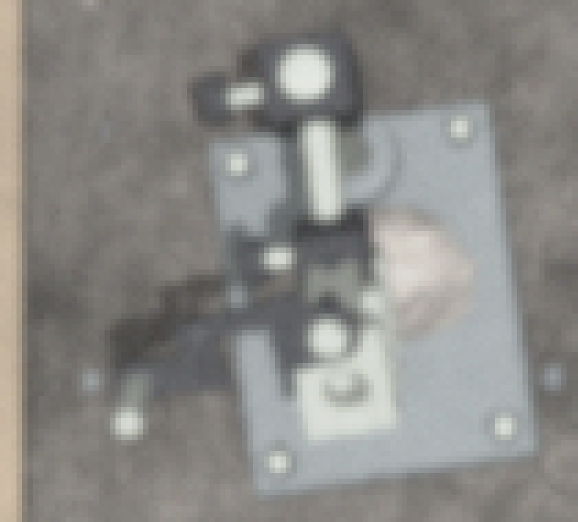

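Run:
```python
from h import *
a=load('side');b=load('top')
c2=lambda x,y:((x+.5)/5.5+145-.5,(y+.5)/5.5+105-.5)
c1=lambda x,y:((x-400+.5)/4+145-.5,(y+.5)/4+180-.5)
cor=[on_z(b,*c2(*p),14) for p in[(209,140),(489,103),(537,455),(257,493)]]
print('foot',np.round(cor,1).tolist(),'len',[round(np.linalg.norm(cor[i]-cor[i-1]),1) for i in range(4)])
for i,j in((3,0),(2,1)): d=cor[j]-cor[i];print('yaw',np.degrees(np.arctan2(d[1],d[0])))
for i,j in((1,0),(2,3)): d=cor[j]-cor[i];print('yaw',np.degrees(np.arctan2(-d[0],d[1])))
print('foot centre',np.mean(cor,0))
print('bolts', [on_z(b,*c2(*p),16).round(1).tolist() for p in[(237,163),(460,128),(504,427),(278,462)]])
# eye1
def tri(p,q):
    o,d=ray(b,*p);o2,d2=ray(a,*q);d=d/np.linalg.norm(d);d2=d2/np.linalg.norm(d2)
    s=np.linalg.lstsq(np.c_[d,-d2],o2-o,rcond=None)[0];x,y=o+d*s[0],o2+d2*s[1];return (x+y)/2,np.linalg.norm(x-y)
pt,ps=c2(347,386),c1(745,97)
print('eye1 top',on_z(b,*pt,150),'side',on_z(a,*ps,150),'tri',tri(pt,ps))
print('post',on_z(b,*c2(127,423),165))
R=np.array([.987,-.162]);
for s in(45,-45):
    g=np.array([512.5,-204.4])+s*R;print(s,g,'pred collar/top px*1.5',proj(b,[*g,112])*1.5,proj(b,[*g,170])*1.5,'side',(proj(a,[*g,170])-[240,130])*4,(proj(a,[*g,12])-[240,130])*4)
    # handle: dark pts between 125 and 175
    P=cloud(b);m=(np.hypot(P[...,0]-g[0],P[...,1]-g[1])<25)&(P[...,2]>160);print('top pts',P[m].mean(0),m.sum())
    P=cloud(a);m=(np.hypot(P[...,0]-g[0],P[...,1]-g[1])<25)&(P[...,2]>122);print('side pts',P[m].mean(0),P[m][:,2].max(),m.sum())
    m=(np.hypot(P[...,0]-g[0],P[...,1]-g[1])<12)&(P[...,2]<95)&(P[...,2]>12.5);print('shaft zmin',P[m].mean(0),np.percentile(P[m][:,2],[0,2,5,20]))
```

```text
foot [[663.6, 109.4, 14.0], [673.9, 2.0, 14.0], [537.8, -12.8, 14.0], [527.1, 92.7, 14.0]] len [np.float64(137.5), np.float64(107.9), np.float64(136.9), np.float64(106.0)]
yaw 6.976028932014541
yaw 6.183782997830211
yaw 5.480972647930626
yaw 5.809947710697321
foot centre [600.59597916  47.82687744  14.        ]
bolts [[653.7, 98.4, 16.0], [664.0, 13.1, 16.0], [548.5, -0.8, 16.0], [538.3, 84.3, 16.0]]
eye1 top [543.54562029  40.93723297 150.        ] side [533.62775809  40.29072024 150.        ] tri (array([539.28405962,  39.28543454, 149.15578828]), np.float64(9.294103571358196))
post [531.49770461 110.09121038 165.        ]
45 [ 556.915 -211.69 ] pred collar/top px*1.5 [518.53129987 249.29817551] [525.74245063 240.34437853] side [141.64317859  40.61660827] [131.99126219 293.18721615]
top pts [ 556.05388771 -211.24682341  168.98538044] 73
side pts [ 557.9872463  -205.05796928  150.49373753] 171.93610371590853 161
shaft zmin [ 558.59170184 -206.36147057   52.24551842] [13.3391614  15.37687278 21.35154598 33.58619255]
-45 [ 468.085 -197.11 ] pred collar/top px*1.5 [510.51232871 321.2498018 ] [517.28169281 316.98377256] side [289.91188894  80.30031996] [268.58982085 340.78394093]
top pts [ 467.67278965 -196.13143418  168.42811702] 77
side pts [ 469.4350592  -190.12308123  150.84226909] 172.08447666337838 168
shaft zmin [ 469.97515723 -191.33214262   67.40971938] [43.55300296 45.54757326 49.94395361 57.00980974]
```

Run:
```python
from h import *
a=load('side');b=load('top')
y=np.radians(6.2);ex0=np.array([np.cos(y),np.sin(y),0]);ey=np.array([-np.sin(y),np.cos(y),0]);t=np.radians(35)
ez=-np.sin(t)*ex0+np.cos(t)*np.array([0,0,1]);ex=np.cos(t)*ex0+np.sin(t)*np.array([0,0,1])
O=np.array([537,40,150.])
for n,f in(('side',a),('top',b)):
    P=cloud(f);L=np.stack([(P-O)@e for e in(ex,ey,ez)],-1)
    m=(abs(L[...,0])<45)&(abs(L[...,1])<45)&(abs(L[...,2])<20)&(f['range_z']>0)
    print(n,np.histogram(L[m][:,2],np.arange(-20,21,2)))
    k=m&(abs(L[...,2]+0)<6)
    vs,us=np.where(k)
    g=f['frame'].mean(-1)
    for v in range(vs.min(),vs.max()+1):
        print(v,' '.join(f'{L[v,u,0]:.0f},{L[v,u,1]:.0f},{L[v,u,2]:.0f}:{g[v,u]:.0f}' if k[v,u] else '.' for u in range(us.min(),us.max()+1)) if n=='side' and 198<=v<=212 else '')
save(a,'eyes',(205,182,245,222),10)
im=np.hstack([cv2.resize(f['frame'][v:v+40,u:u+40][...,::-1],None,fx=10,fy=10,interpolation=cv2.INTER_NEAREST) for f,u,v in((a,205,185),(b,185,150))])
cv2.imwrite('pics/eyes.png',im)
```

```text
side (array([  0,   0,   0,  14,  22,  25,  27,  62, 123,   5,   0,   0,   3,
        15,  93,  58,  25,   0,   0,   0]), array([-20, -18, -16, -14, -12, -10,  -8,  -6,  -4,  -2,   0,   2,   4,
         6,   8,  10,  12,  14,  16,  18,  20]))
194 
195 
196 
197 
198 . . . . . . . . . 21,5,-3:93 19,2,-3:124 18,-1,-5:183 17,-2,-4:194 15,-3,-3:192 14,-5,-3:192 13,-6,-3:193 11,-9,-3:193 10,-11,-4:191 . . . . . . . .
199 . . . . . . . . 21,8,-3:120 19,7,-2:117 18,5,-3:128 17,2,-4:181 16,2,-3:197 14,0,-2:195 13,-2,-3:193 12,-4,-3:192 10,-7,-4:193 9,-9,-4:193 7,-12,-5:192 6,-12,-4:181 . . . . . .
200 . . . . . . . . 20,8,-5:147 18,8,-3:129 17,8,-2:173 16,4,-4:191 14,5,-2:190 13,-0,-4:175 12,-0,-3:172 10,-4,-4:175 9,-4,-3:181 8,-6,-3:188 6,-7,-3:192 5,-12,-5:190 4,-13,-4:185 . . . . .
201 . . . . . . . 20,15,-3:158 19,13,-3:178 17,11,-3:186 16,10,-2:191 15,6,-4:194 13,3,-5:177 . 11,-1,-5:146 . 8,-4,-5:174 7,-4,-3:182 5,-5,-3:188 4,-7,-3:192 3,-9,-3:191 1,-11,-4:179 . . . .
202 . . . . . . . 19,16,-3:135 18,14,-4:145 16,12,-4:183 15,10,-4:195 14,9,-3:194 12,7,-3:174 . . . . 6,-2,-4:172 4,-4,-
[... 1421 characters left out ...]
4:150 -1,16,-4:170 -3,17,-2:190 -4,14,-3:195 -5,13,-3:195 -7,10,-3:195 -8,10,-3:193 . . . .
211 . . . . . . . . . . . . . . . -1,18,-6:145 -2,18,-5:149 -4,16,-4:170 -5,17,-3:190 -6,15,-3:194 -8,12,-4:194 -9,12,-3:172 . . . .
212 . . . . . . . . . . . . . . . . . -5,19,-4:150 -6,17,-4:161 -7,17,-3:187 -9,14,-4:185 . . . . .
213 
top (array([  3,   7,   4,   8,   6,   9,  13,  34, 109,  70,   6,   1,   4,
        22,  60, 142,  54,  21,   0,   0]), array([-20, -18, -16, -14, -12, -10,  -8,  -6,  -4,  -2,   0,   2,   4,
         6,   8,  10,  12,  14,  16,  18,  20]))
159 
160 
161 
162 
163 
164 
165 
166 
167 
168 
169 
170 
171 
172 
173 
174 
175 
176 
177 
178 
179 
180 
181 
182 
183 
184
```

View pics/eyes.png

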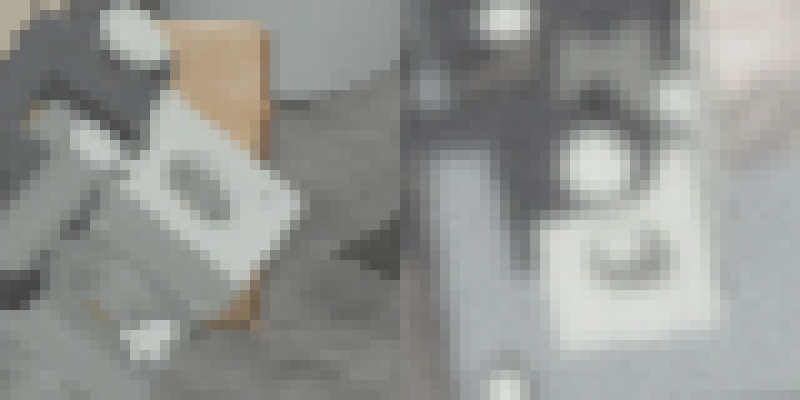

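Run:
```python
from h import *
a=load('side');b=load('top')
def tri(p,q):
    o,d=ray(b,*p);o2,d2=ray(a,*q);d=d/np.linalg.norm(d);d2=d2/np.linalg.norm(d2)
    s=np.linalg.lstsq(np.c_[d,-d2],o2-o,rcond=None)[0];x,y=o+d*s[0],o2+d2*s[1];return (x+y)/2,np.linalg.norm(x-y)
t=(22.8+185-.5,25.5+150-.5);s=(224.5,203.2)
print(on_z(b,*t,150),on_z(a,*s,150),tri(t,s))
# face: bright pixels fit plane, both cams
for f,(u0,v0,u1,v1) in((a,(217,196,236,216)),(b,(198,166,217,186))):
    P=cloud(f);m=np.zeros(P.shape[:2],bool);m[v0:v1,u0:u1]=1;m&=(f['frame'].min(-1)>(176 if f is a else 195))&(P[...,2]>120)&(P[...,2]<175)
    Q=P[m];
    for _ in range(4):
        c=Q.mean(0);n=np.linalg.svd(Q-c)[2][2];n*=np.sign(n[2]);d=(Q-c)@n;Q=Q[abs(d)<2]
    print(len(Q),c,n,'tilt',np.degrees(np.arccos(n[2])),'yaw',np.degrees(np.arctan2(-n[1],-n[0])),d.std())
    px=t if f is b else s
    o,d=ray(f,*px);print('hole on plane',o+d*((c-o)@n)/(d@n))
```

```text
[543.15689884  41.63169457 150.        ] [544.45008269  43.10615503 150.        ] (array([544.0776355 ,  42.05455919, 149.33411412]), np.float64(1.7171308826002176))
117 [541.73625077  42.88783273 149.36187243] [-0.56874959 -0.08898816  0.81768271] tilt 35.14650752459951 yaw 8.892561207984993 0.7125078211240164
hole on plane [543.70674119  44.44900135 150.90237355]
141 [539.76613596  40.45309095 148.84914286] [-0.57194046 -0.05654813  0.8183437 ] tilt 35.08066568914587 yaw 5.646520271023498 0.9405084843956071
hole on plane [542.96233503  41.48464379 151.1542476 ]
```

Run:
```python
from h import *
for n in('side','top'):
    P=cloud(load(n));r=load(n)['range_z']>0
    for y0 in range(-650,0,50):
        m=r&(P[...,1]>y0)&(P[...,1]<y0+50)&(P[...,0]>200)&(P[...,0]<680)&(P[...,2]<380);print(n,y0,P[m][:,2].max().round() if m.any() else None,end='; ')
```

```text
side -650 84.0; side -600 73.0; side -550 239.0; side -500 297.0; side -450 298.0; side -400 130.0; side -350 130.0; side -300 186.0; side -250 186.0; side -200 172.0; side -150 86.0; side -100 86.0; side -50 86.0; top -650 None; top -600 3.0; top -550 159.0; top -500 188.0; top -450 291.0; top -400 133.0; top -350 131.0; top -300 187.0; top -250 186.0; top -200 172.0; top -150 90.0; top -100 89.0; top -50 20.0;
```

Emit:
play_rows(rows=[[4, 0, 0, 0, 0], [4, 0, 0, -3, 7.1], [4, -4, 2, -4, 7.3], [4, -7, 4, -4, 7.3]], squeeze=30)

```text
t: 0.43
ee_pos: [198.6, -528.5, 446.6]
eef_rot: [[-0.995, -0.104, 0.001], [-0.104, 0.995, -0.002], [-0.0, -0.002, -1.0]]
contact_force: [0.9, 0.1, 0.6]
grip_width: 0.473
grip_force: 0.0
```

Emit:
play_rows(rows=[[4, 0, 0, -4, 0], [4, 0, 0, -8, 0], [4, -3, 2.1, -9, 0], [4, -6, 4.3, -9, 0], [4, -9.1, 6.5, -9, 0], [4, -12.3, 8.8, -9, 0], [4, -15.5, 11.1, -9, 0], [4, -18.7, 13.4, -9, 0], [4, -21.9, 15.7, -9, 0], [4, -25.1, 18, -9, 0], [4, -28.3, 20.2, -9, 0], [4, -31.5, 22.5, -9, 0]])

```text
t: 1.43
ee_pos: [488.8, -268.7, 534.7]
eef_rot: [[-0.994, -0.108, 0.0], [-0.108, 0.994, 0.0], [-0.0, 0.0, -1.0]]
contact_force: [0.9, -0.3, -0.7]
grip_width: 0.472
grip_force: 0.0
```

Emit:
play_rows(rows=[[4, -3, 2.2, 0, 0], [4, -6, 4.2, 3, 0], [4, -7.4, 5.3, 6, 0], [4, -7.4, 5.3, 9, 0], [4, -7.4, 5.3, 11, 0], [4, -7.4, 5.3, 12, 0], [4, -7.4, 5.3, 12, 0]])

```text
t: 2.02
ee_pos: [555.5, -209.5, 411.9]
eef_rot: [[-0.994, -0.108, -0.005], [-0.108, 0.994, 0.001], [0.004, 0.001, -1.0]]
contact_force: [-0.1, -0.5, -1.5]
grip_width: 0.465
grip_force: 0.0
```

Emit:
play_rows(rows=[[4, 0, 0, 0, 0], [4, 0, 0, 0, 0]])

```text
t: 2.18
ee_pos: [555.4, -210.1, 417.1]
eef_rot: [[-0.994, -0.108, 0.003], [-0.108, 0.994, -0.001], [-0.003, -0.001, -1.0]]
contact_force: [0.1, -0.1, 0.9]
grip_width: 0.466
grip_force: 0.0
```

Run:
```python
from h import *
a=grab('side');s=manip.state();print(s['ee_pos'],s['grip_width'],s['contact_force'])
save(a,'over',(240,60,368,180),6)
```

```text
[ 555.43409252 -210.09798148  417.14257371] 0.4666555404658383 [-0.52079985  0.1742265  -0.78960203]
```

View pics/over.png

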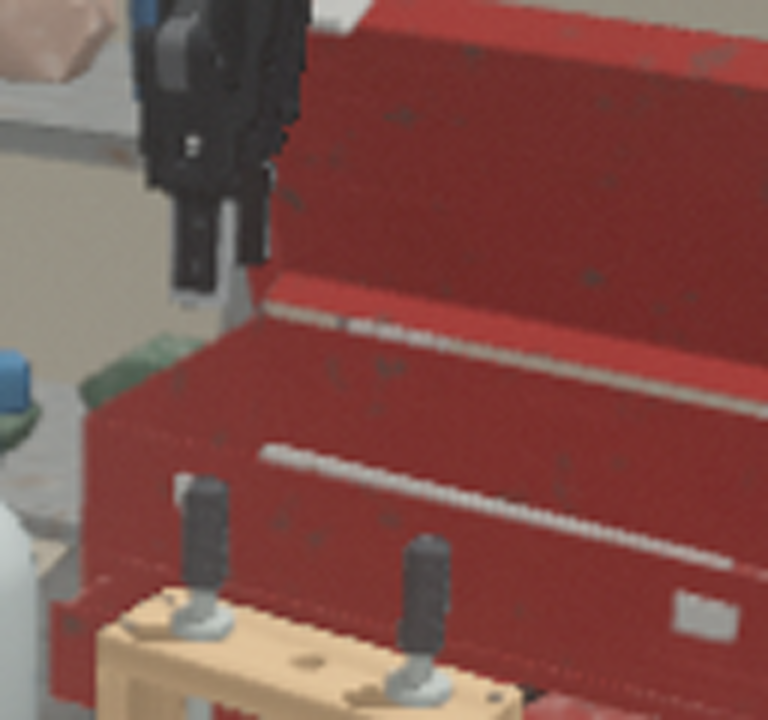

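Emit:
play_rows(rows=[[4, -0.1, -0.15, 3.5, 0], [4, -0.1, -0.15, 6.5, 0], [4, -0.1, -0.15, 8.5, 0], [4, -0.1, -0.15, 9.8, 0], [4, -0.1, -0.15, 10.4, 0], [4, -0.1, -0.15, 10.4, 0], [4, -0.1, -0.15, 10.4, 0]])

```text
t: 2.82
ee_pos: [557.0, -211.3, 312.5]
eef_rot: [[-0.994, -0.108, 0.002], [-0.108, 0.994, -0.001], [-0.002, -0.001, -1.0]]
contact_force: [0.3, 0.0, -0.4]
grip_width: 0.467
grip_force: 0.0
```

Emit:
play_rows(rows=[[0.8, 0, 0, 0, 0], [0.8, 0, 0, 0, 0], [0.8, 0, 0, 0, 0], [0.8, 0, 0, 0, 0], [0.8, 0, 0, 0, 0], [0.8, 0, 0, 0, 0]], squeeze=30)

```text
t: 3.32
ee_pos: [557.0, -211.1, 312.5]
eef_rot: [[-0.994, -0.108, 0.003], [-0.108, 0.994, -0.001], [-0.003, -0.001, -1.0]]
contact_force: [-0.8, 1.4, 5.5]
grip_width: 0.176
grip_force: 29.4
```

Emit:
play_rows(rows=[[0.8, 0, 0, -1, 0], [0.8, 0, 0, -2.5, 0], [0.8, 0, 0, -4, 0], [0.8, 0, 0, -5.5, 0], [0.8, 0, 0, -7, 0], [0.8, 0, 0, -8.3, 0], [0.8, 0, 0, -9.1, 0], [0.8, 0, 0, -9.3, 0], [0.8, 0, 0, -9.3, 0], [0.8, 0, 0, -9.3, 0]])

```text
t: 4.15
ee_pos: [556.7, -211.0, 402.7]
eef_rot: [[-0.994, -0.108, -0.001], [-0.108, 0.994, 0.001], [0.001, 0.001, -1.0]]
contact_force: [-0.2, 0.3, -1.0]
grip_width: 0.179
grip_force: 29.5
```

Emit:
play_rows(rows=[[0.8, 0.8, 0, 0, 0], [0.8, 1.6, 0, 0.1, 0], [0.8, 2.4, 0, 0.2, 0], [0.8, 3.2, 0, 0.4, 0], [0.8, 4.0, 0, 0.55, 0], [0.8, 4.8, 0, 0.8, 0], [0.8, 5.6, 0, 1.15, 0], [0.8, 6.4, 0, 1.5, 0], [0.8, 7.2, 0, 2.0, 0], [0.8, 7.8, 0, 2.3, 0], [0.8, 8.3, 0, 2.6, 0], [0.8, 8.3, 0, 2.6, 0]])

```text
t: 5.15
ee_pos: [473.2, -220.3, 377.3]
eef_rot: [[-0.994, -0.108, -0.001], [-0.108, 0.994, 0.0], [0.001, 0.0, -1.0]]
contact_force: [0.8, -0.3, 1.5]
grip_width: 0.176
grip_force: 29.3
```

Run:
```python
from h import *
a=grab('side');b=grab('top');s=manip.state();print(s['ee_pos'],s['grip_width'],s['contact_force'],s['moment'])
save(a,'tilt',(230,50,358,190),5)
```

```text
[ 473.93622951 -220.167669    377.72245112] 0.17743058383761867 [ 0.76955502 -0.40759344  1.92151555] [ 0.01102324 -0.27555407  0.04233202]
```

View pics/tilt.png

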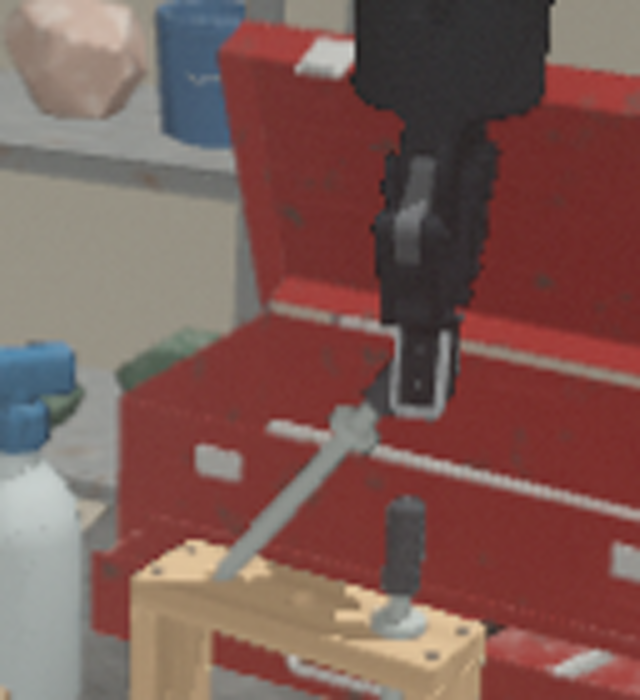

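Emit:
play_rows(rows=[[0.8, 0.5, 0, -0.8, 0], [0.8, 1, 0, -2, 0], [0.8, 1, 0, -4, 0], [0.8, 1, 1, -6, 0], [0.8, 1, 3, -8, 0], [0.8, 1, 6, -9, 0], [0.8, 1, 9, -9, 0], [0.8, 1, 11, -9, 0], [0.8, 1, 12, -9, 0], [0.8, 1, 12, -9, 0], [0.8, 1, 12, -9, 0]])

```text
t: 6.17
ee_pos: [451.1, -101.8, 468.2]
eef_rot: [[-0.994, -0.109, -0.0], [-0.109, 0.994, -0.0], [0.0, -0.0, -1.0]]
contact_force: [-1.1, -0.4, -1.9]
grip_width: 0.175
grip_force: 29.4
```

```bash
cat > needle.py <<'E'
from h import *
def meas(verbose=1):
    s=manip.state();T=s['ee_pos'];R=s['eef_rot'];G=T+155*R[:,2]
    y=np.radians(6.2);mx=np.array([np.cos(y),np.sin(y),0]);my=np.array([-np.sin(y),np.cos(y),0]);up=np.array([0,0,1.])
    print('TCP',T.round(1),'G',G.round(1),'t',s['t'],'F',s['contact_force'].round(1),'gw',s['grip_width'])
    for n in('side','top'):
        f=grab(n);P=cloud(f)-G
        L=np.stack([P@mx,P@my,P@up],-1)
        # shaft zone: along nominal direction 55..140 from grasp
        d=np.array([np.sin(np.radians(35)),0,-np.cos(np.radians(35))])
        al=L@d;pe=np.linalg.norm(L-al[...,None]*d,axis=-1)
        m=(al>55)&(al<150)&(pe<22)&(f['range_z']>0)
        Q=L[m]
        if len(Q)<10: print(n,'few',len(Q));continue
        k=(al[m]<132)
        q=Q[k];c=np.median(q,0)
        for _ in range(4):
            c=q.mean(0);v=np.linalg.svd(q-c)[2][0];v*=np.sign(v[0]);r=np.linalg.norm((Q-c)-((Q-c)@v)[:,None]*v,axis=1);q=Q[k&(r<6)]
        print(n,len(q),'dir',v.round(3),'tilt',np.degrees(np.arctan2(v[0],-v[2])).round(1),'ylean',np.degrees(np.arcsin(v[1])).round(1),'c',c.round(1),'along max',al[m].max().round(1),'tip-ish',Q[al[m].argmax()].round(1),
          'tip world', (G+Q[al[m].argmax()][0]*mx+Q[al[m].argmax()][1]*my+Q[al[m].argmax()][2]*up).round(1))
meas()
E
python3 needle.py
```

```text
TCP [ 451.1 -101.8  468.2] G [ 451.1 -101.9  313.2] t 6.1667 F [-1.1 -0.4 -1.9] gw 0.17514544396910667
side 199 dir [ 0.57   0.002 -0.822] tilt 34.7 ylean 0.1 c [ 56.7   5.  -73.3] along max 145.5 tip-ish [  86.6    2.4 -116.9] tip world [536.9 -90.1 196.3]
top few 0
```

Emit:
play_rows(rows=[[0.8, 0, 2, 0, 0], [0.8, -0.3, 5, 0, 0], [0.8, -0.8, 8, 0, 0], [0.8, -1.1, 10.5, 0, 0], [0.8, -1.4, 12.3, 0, 0], [0.8, -1.4, 13.1, 0, 0], [0.8, -1.4, 13.3, 0, 0], [0.8, -1.4, 13.3, 1, 0], [0.8, -1.4, 13.3, 2.3, 0], [0.8, -1.4, 13.3, 3.3, 0], [0.8, -1.4, 13.3, 3.3, 0], [0.8, -1.4, 13.3, 3.3, 0]])

```text
t: 7.27
ee_pos: [450.8, 31.0, 434.1]
eef_rot: [[-0.994, -0.107, -0.001], [-0.107, 0.994, -0.001], [0.001, -0.001, -1.0]]
contact_force: [0.3, 0.1, 0.3]
grip_width: 0.171
grip_force: 29.5
```

Run:
```python
from needle import *
a=load('side')
save(a,'pre',(195,150,265,220),8)
```

```text
TCP [450.8  31.  434.1] G [450.6  30.9 279.1] t 7.2667 F [0.3 0.1 0.3] gw 0.17118324551094163
side 239 dir [ 0.564 -0.002 -0.826] tilt 34.3 ylean -0.1 c [ 56.3   4.9 -73.3] along max 148.3 tip-ish [ 100.8    1.7 -110.4] tip world [550.6  43.5 168.6]
top few 4
```

View pics/pre.png

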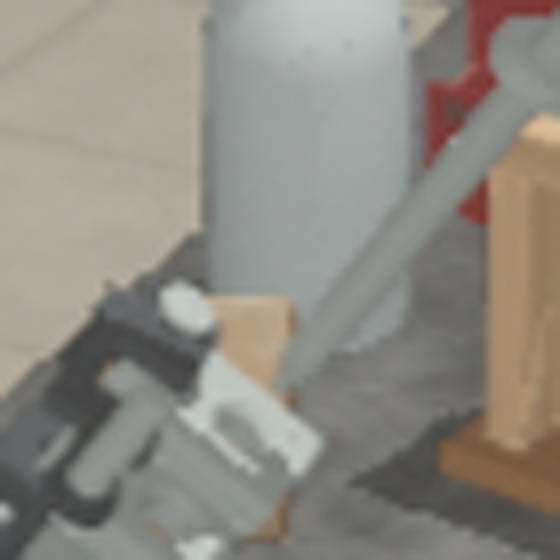

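Emit:
play_rows(rows=[[0.8, 0, 0.17, 0, 0], [0.8, -0.29, 0.17, 0.41, 0], [0.8, -0.57, 0.17, 0.82, 0], [0.8, -0.86, 0.17, 1.23, 0], [0.8, -1.15, 0.17, 1.64, 0], [0.8, -1.15, 0.17, 1.64, 0], [0.8, -1.15, 0.17, 1.64, 0]])

```text
t: 7.95
ee_pos: [462.2, 34.9, 417.7]
eef_rot: [[-0.994, -0.108, -0.001], [-0.108, 0.994, -0.001], [0.001, -0.0, -1.0]]
contact_force: [-0.1, 0.3, -0.9]
grip_width: 0.179
grip_force: 29.5
```

Run:
```python
from needle import *
a=load('side')
print(manip.state()['contact_force'],manip.state()['moment'])
save(a,'ins1',(195,150,265,220),8)
```

```text
TCP [462.2  34.9 417.7] G [462.   34.8 262.7] t 7.95 F [-0.1  0.3 -0.9] gw 0.17885265005515846
side 224 dir [ 0.562  0.004 -0.827] tilt 34.2 ylean 0.3 c [ 56.4   4.9 -73. ] along max 149.0 tip-ish [  91.1   13.2 -118.2] tip world [551.1  57.7 144.5]
top 0 dir [1. 0. 0.] tilt 90.0 ylean 0.0 c [nan nan nan] along max 148.6 tip-ish [  74.5  -16.8 -129.2] tip world [537.9  26.1 133.5]
[ 0.16254191 -0.06631735 -1.0862083 ] [-0.0043469   0.00443395 -0.0192122 ]
  return _methods._mean(a, axis=axis, dtype=dtype,
  ret = um.true_divide(
needle.py:18: RuntimeWarning: Mean of empty slice.
  c=q.mean(0);v=np.linalg.svd(q-c)[2][0];v*=np.sign(v[0]);r=np.linalg.norm((Q-c)-((Q-c)@v)[:,None]*v,axis=1);q=Q[k&(r<6)]
```

View pics/ins1.png

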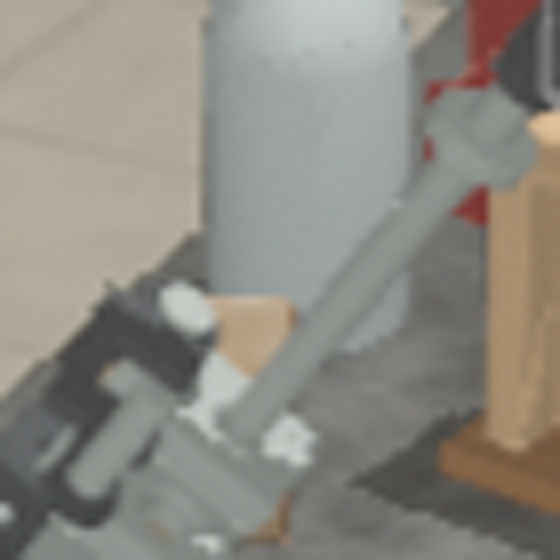

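Emit:
play_rows(rows=[[0.8, -0.23, 0, 0.33, 0], [0.8, -0.46, 0, 0.66, 0], [0.8, -0.69, 0, 0.98, 0], [0.8, -0.92, 0, 1.31, 0], [0.8, -1.15, 0, 1.64, 0], [0.8, -1.15, 0, 1.64, 0]])

```text
t: 8.55
ee_pos: [473.8, 36.2, 400.7]
eef_rot: [[-0.994, -0.108, -0.002], [-0.108, 0.994, -0.0], [0.002, -0.0, -1.0]]
contact_force: [0.1, -0.4, -1.7]
grip_width: 0.177
grip_force: 29.5
```

```bash
python3 needle.py 2>/dev/null
```

```text
TCP [473.8  36.2 400.7] G [473.6  36.1 245.7] t 8.55 F [ 0.1 -0.4 -1.7] gw 0.1766387736631809
side 192 dir [ 0.553  0.012 -0.833] tilt 33.6 ylean 0.7 c [ 54.1   5.2 -70.2] along max 149.9 tip-ish [  91.    13.7 -119.3] tip world [562.5  59.5 126.4]
top 12 dir [0.225 0.07  0.972] tilt 167.0 ylean 4.0 c [ 76.2 -16.  -93.2] along max 149.5 tip-ish [  96.4   -9.7 -115. ] tip world [570.4  36.9 130.6]
```

Emit:
play_rows(rows=[[0.8, -0.17, 0, 0.25, 0], [0.8, -0.34, 0, 0.49, 0], [0.8, -0.52, 0, 0.74, 0], [0.8, -0.69, 0, 0.98, 0], [0.8, -0.69, 0, 0.98, 0]])

```text
t: 9.07
ee_pos: [480.6, 36.9, 391.2]
eef_rot: [[-0.994, -0.108, -0.001], [-0.108, 0.994, -0.0], [0.001, -0.0, -1.0]]
contact_force: [-0.4, -0.2, -1.9]
grip_width: 0.179
grip_force: 29.5
```

Emit:
play_rows(rows=[[0.8, -0.17, 0, 0.25, 0], [0.8, -0.34, 0, 0.49, 0], [0.8, -0.52, 0, 0.74, 0], [0.8, -0.69, 0, 0.98, 0], [0.8, -0.69, 0, 0.98, 0]])

```text
t: 9.48
ee_pos: [487.4, 37.6, 381.4]
eef_rot: [[-0.994, -0.108, -0.001], [-0.108, 0.994, -0.0], [0.001, -0.0, -1.0]]
contact_force: [1.1, -0.8, -2.8]
grip_width: 0.175
grip_force: 29.5
```

Emit:
play_rows(rows=[[0.8, -0.17, 0, 0.25, 0], [0.8, -0.34, 0, 0.49, 0], [0.8, -0.52, 0, 0.74, 0], [0.8, -0.69, 0, 0.98, 0], [0.8, -0.69, 0, 0.98, 0]])

```text
t: 9.9
ee_pos: [494.3, 38.3, 371.6]
eef_rot: [[-0.994, -0.108, -0.001], [-0.108, 0.994, -0.0], [0.001, -0.0, -1.0]]
contact_force: [0.3, -1.6, -2.7]
grip_width: 0.179
grip_force: 29.4
```

Emit:
play_rows(rows=[[0.8, -0.17, 0, 0.25, 0], [0.8, -0.34, 0, 0.49, 0], [0.8, -0.52, 0, 0.74, 0], [0.8, -0.69, 0, 0.98, 0], [0.8, -0.69, 0, 0.98, 0]])

```text
t: 10.32
ee_pos: [501.1, 39.1, 361.9]
eef_rot: [[-0.994, -0.108, -0.001], [-0.108, 0.994, -0.0], [0.001, -0.0, -1.0]]
contact_force: [-0.8, -1.7, -2.7]
grip_width: 0.177
grip_force: 29.4
```

Run:
```python
from h import *
s=manip.state();print(s['ee_pos'],s['contact_force'],s['moment'])
```

```text
[501.13703724  39.06738605 361.87137013] [-0.76762851 -1.68819685 -2.67541377] [-0.7986188   0.23143903 -0.06383065]
```

Emit:
play_rows(rows=[[0.8, 0, -0.06, 0, 0], [0.8, -0.17, -0.06, 0.25, 0], [0.8, -0.34, -0.06, 0.49, 0], [0.8, -0.52, -0.06, 0.74, 0], [0.8, -0.69, -0.06, 0.98, 0], [0.8, -0.69, -0.06, 0.98, 0]])

```text
t: 10.82
ee_pos: [508.1, 39.3, 352.0]
eef_rot: [[-0.994, -0.108, -0.001], [-0.108, 0.994, -0.0], [0.001, -0.0, -1.0]]
contact_force: [-1.5, -1.7, -3.3]
grip_width: 0.174
grip_force: 29.5
```

Emit:
play_rows(rows=[[0.8, -0.17, 0, 0.25, 0], [0.8, -0.34, 0, 0.49, 0], [0.8, -0.46, 0, 0.66, 0], [0.8, -0.46, 0, 0.66, 0]])

```text
t: 11.15
ee_pos: [512.5, 39.7, 345.6]
eef_rot: [[-0.994, -0.108, -0.001], [-0.108, 0.994, -0.0], [0.001, -0.0, -1.0]]
contact_force: [-2.0, -2.0, -4.0]
grip_width: 0.179
grip_force: 29.5
```

Run:
```python
from h import *
s=manip.state();print(s['ee_pos'],s['contact_force'],s['moment'])
f=grab('side');P=cloud(f);O=np.array([544.2,43.3,150.3])
y=np.radians(6.2);t=np.radians(35);ey=np.array([-np.sin(y),np.cos(y),0]);mx=np.array([np.cos(y),np.sin(y),0]);u=np.array([0,0,1])
ez=-np.sin(t)*mx+np.cos(t)*u;ex=np.cos(t)*mx+np.sin(t)*u
L=np.stack([(P-O)@e for e in(ex,ey,ez)],-1)
m=(abs(L[...,0])<14)&(L[...,1]>0)&(L[...,1]<16)&(L[...,2]>-3)&(L[...,2]<40)
# radius profile along z: y of front surface near x=0
for z in range(-2,40,2):
    k=m&(abs(L[...,2]-z)<1)&(abs(L[...,0])<4)
    if k.any(): print(z,k.sum(),np.percentile(L[k][:,1],90).round(1),f['frame'][k].mean().round())
```

```text
[512.52564608  39.7107535  345.582404  ] [-1.96669979 -2.01533169 -4.00089806] [-0.78045894  0.94108473 -0.04561601]
-2 5 15.7 147.0
0 11 14.7 139.0
2 3 14.6 135.0
4 2 12.3 139.0
6 4 12.1 150.0
8 8 14.1 150.0
10 12 10.5 142.0
12 6 11.8 142.0
14 4 6.2 144.0
16 3 5.2 142.0
18 7 6.7 139.0
20 2 6.3 130.0
22 2 7.5 102.0
24 3 8.7 86.0
26 2 10.5 78.0
28 3 9.4 77.0
30 2 9.9 77.0
32 3 14.5 102.0
34 1 14.7 113.0
36 1 14.2 99.0
38 1 15.5 98.0
```

Emit:
play_rows(rows=[[0.8, -0.11, -0.03, 0.16, 0], [0.8, -0.22, -0.05, 0.33, 0], [0.8, -0.22, -0.05, 0.33, 0], [0.8, -0.22, -0.05, 0.33, 0]])

```text
t: 11.53
ee_pos: [514.5, 39.5, 342.9]
eef_rot: [[-0.994, -0.108, -0.001], [-0.108, 0.994, 0.0], [0.001, 0.0, -1.0]]
contact_force: [-5.6, -0.9, -0.4]
grip_width: 0.175
grip_force: 29.7
```

Emit:
play_rows(rows=[[0.8, -0.06, 0, 0.08, 0], [0.8, -0.11, 0, 0.16, 0], [0.8, -0.11, 0, 0.16, 0], [0.8, -0.11, 0, 0.16, 0]])

```text
t: 11.87
ee_pos: [514.9, 39.4, 342.9]
eef_rot: [[-0.994, -0.109, -0.002], [-0.109, 0.994, -0.0], [0.002, -0.0, -1.0]]
contact_force: [-14.8, -0.2, 6.8]
grip_width: 0.176
grip_force: 30.5
```

```bash
cat > prof.py <<'E'
from h import *
s=manip.state();print(s['t'],s['ee_pos'].round(1),s['contact_force'].round(1))
f=grab('side');P=cloud(f);O=np.array([544.2,43.3,150.3])
y=np.radians(6.2);t=np.radians(35);ey=np.array([-np.sin(y),np.cos(y),0]);mx=np.array([np.cos(y),np.sin(y),0]);u=np.array([0,0,1])
ez=-np.sin(t)*mx+np.cos(t)*u;ex=np.cos(t)*mx+np.sin(t)*u
L=np.stack([(P-O)@e for e in(ex,ey,ez)],-1)
if __name__=='__main__':
    o,_=ray(f,0,0)
    for z in np.arange(-4,30,1.5):
        k=(abs(L[...,2]-z)<.75)&(abs(L[...,0])<14)&(L[...,1]>-2)&(L[...,1]<18)
        if k.any(): print(z,k.sum(),'x',np.percentile(L[k][:,0],[3,97]).round(1),'ymax',np.percentile(L[k][:,1],95).round(1),f['frame'][k].mean().round())
E
python3 prof.py
python3 - <<'E'
from prof import *
save(f,'home',(200,165,260,215),12)
E
```

```text
11.8667 [514.9  39.4 342.9] [-14.8  -0.2   6.8]
-4.0 6 x [-11.    9.7] ymax 16.8 147.0
-2.5 19 x [-12.   12.2] ymax 17.0 149.0
-1.0 20 x [-13.8  13.2] ymax 16.0 143.0
0.5 41 x [-13.  13.] ymax 14.9 136.0
2.0 13 x [-12.6  10.4] ymax 16.0 139.0
3.5 12 x [-8.1 10.4] ymax 12.9 145.0
5.0 8 x [-4.4 11. ] ymax 12.2 145.0
6.5 34 x [-10.   12.5] ymax 11.2 139.0
8.0 23 x [-8.2  9.5] ymax 12.2 139.0
9.5 5 x [-3.2  2.8] ymax 5.7 142.0
11.0 2 x [0.8 6. ] ymax 6.2 141.0
12.5 6 x [-0.7  5. ] ymax 6.4 142.0
14.0 4 x [-3.4  3.5] ymax 4.3 138.0
15.5 6 x [-0.7  5.9] ymax 6.7 135.0
17.0 2 x [-2.2  1.2] ymax 4.8 123.0
18.5 1 x [-4.9 -4.9] ymax 3.2 115.0
20.0 4 x [-3.   8.1] ymax 7.0 111.0
21.5 7 x [-0.9  8.8] ymax 9.2 95.0
23.0 5 x [-1.9  8.9] ymax 9.7 95.0
24.5 3 x [0.  4.4] ymax 9.5 77.0
26.0 5 x [3.5 8.6] ymax 8.9 80.0
27.5 5 x [-2.9  9.7] ymax 12.4 101.0
29.0 6 x [-5.1  6.3] ymax 14.3 93.0
11.9167 [514.9  39.4 342.9] [-13.6  -1.    7.6]
```

View pics/home.png

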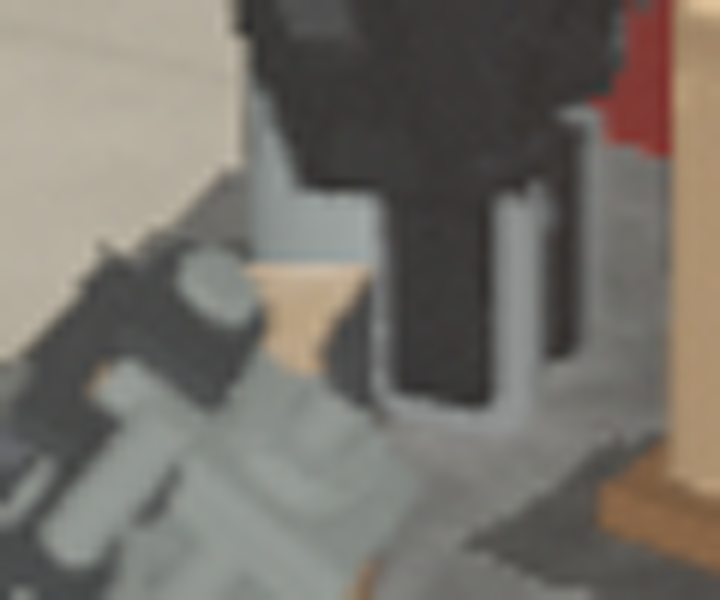

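Emit:
play_rows(rows=[[0.8, 0.1, 0, 0.07, 0], [0.8, 0.1, 0, 0.12, 0], [0.8, 0.1, 0, 0.2, 0], [0.8, 0.1, 0, 0.2, 0]])

```text
t: 12.3
ee_pos: [514.1, 39.3, 342.5]
eef_rot: [[-0.994, -0.109, 0.001], [-0.109, 0.994, -0.0], [-0.001, -0.0, -1.0]]
contact_force: [-15.9, -1.6, 11.7]
grip_width: 0.178
grip_force: 31.0
```

```bash
python3 prof.py | sed -n '1p;5,18p'
```

```text
12.3 [514.1  39.3 342.5] [-15.9  -1.6  11.7]
0.5 37 x [-13.4  13.1] ymax 15.3 135.0
2.0 18 x [-13.2  12.7] ymax 16.2 138.0
3.5 12 x [-6.7 11.5] ymax 12.9 143.0
5.0 14 x [-8.1  9.2] ymax 12.8 143.0
6.5 31 x [-10.1  10.6] ymax 10.4 139.0
8.0 19 x [-6.6 12. ] ymax 13.0 141.0
9.5 3 x [-2.9  3.8] ymax 4.7 141.0
11.0 5 x [-0.4  6.1] ymax 6.2 141.0
12.5 4 x [-3.5  0.2] ymax 4.8 138.0
14.0 5 x [-2.   3.8] ymax 6.7 143.0
15.5 4 x [1.6 5.9] ymax 6.2 139.0
17.0 5 x [-2.2  6.7] ymax 5.3 127.0
20.0 5 x [-4.3  7.8] ymax 8.2 105.0
21.5 6 x [-3.4  5.5] ymax 8.0 86.0
```

Emit:
play_rows(rows=[[0.8, 0.1, 0, -0.15, 0], [0.8, 0.1, 0, -0.15, 0]])

```text
t: 12.52
ee_pos: [513.6, 39.3, 342.4]
eef_rot: [[-0.994, -0.109, 0.002], [-0.109, 0.994, 0.001], [-0.002, 0.0, -1.0]]
contact_force: [-6.6, -0.5, 5.1]
grip_width: 0.176
grip_force: 30.1
```

Emit:
play_rows(rows=[[1.8, 0, 0, 0, 0], [2.5, 0, 0, 0, 0], [3.5, 0, 0, 0, 0], [3.5, 0, 0, 0, 0], [3.5, 0, 0, 0, 0]])

```text
t: 12.93
ee_pos: [514.0, 39.5, 340.9]
eef_rot: [[-0.994, -0.108, 0.001], [-0.108, 0.994, 0.0], [-0.001, 0.0, -1.0]]
contact_force: [0.4, -0.1, 0.5]
grip_width: 0.409
grip_force: 0.0
```

```bash
python3 prof.py | sed -n '1p;5,18p'
```

```text
12.9333 [514.   39.5 340.9] [ 0.4 -0.1  0.5]
0.5 37 x [-12.8  13.3] ymax 16.5 140.0
2.0 15 x [-11.7  12.7] ymax 14.1 136.0
3.5 7 x [-4.3  6.9] ymax 13.1 147.0
5.0 19 x [-11.8   8.7] ymax 13.8 143.0
6.5 35 x [-12.4   7.7] ymax 11.9 140.0
8.0 13 x [-11.4   4.9] ymax 10.3 140.0
9.5 4 x [-4.9  2.9] ymax 5.3 137.0
11.0 5 x [-4.2  2.3] ymax 6.9 143.0
12.5 2 x [-1.8  1.4] ymax 5.2 143.0
14.0 2 x [-0.8  0.4] ymax 7.1 146.0
15.5 2 x [0.3 2.5] ymax 5.5 137.0
17.0 1 x [1.3 1.3] ymax 5.2 115.0
20.0 2 x [2.5 3.5] ymax 7.2 102.0
21.5 1 x [4.6 4.6] ymax 4.4 106.0
```

Emit:
play_rows(rows=[[3.5, 0.1, 0, -1.5, 0], [3.5, 0.3, 0, -4, 0], [3.5, 0.5, 0, -7, 0], [3.5, 1, 0, -10, 0], [3.5, 4, -2, -12, 0], [3.5, 8, -4, -12, 0], [3.5, 11, -6, -12, 0], [3.5, 12, -7, -12, 0], [3.5, 12, -7, -12, 0]])

```text
t: 13.73
ee_pos: [400.0, -45.1, 462.6]
eef_rot: [[-0.994, -0.107, 0.004], [-0.107, 0.994, 0.001], [-0.004, 0.001, -1.0]]
contact_force: [0.1, -0.8, 0.4]
grip_width: 0.408
grip_force: 0.0
```

```bash
cat > post.py <<'E'
from h import *
y=np.radians(6.2);t=np.radians(35);ey=np.array([-np.sin(y),np.cos(y),0]);mx=np.array([np.cos(y),np.sin(y),0]);u=np.array([0,0,1.])
ez=-np.sin(t)*mx+np.cos(t)*u;ex=np.cos(t)*mx+np.sin(t)*u
O=np.array([543.7,42.2,150.])
def post(q,z): return O+ex*(26-64*np.cos(q)+np.sin(q))+ey*(64*np.sin(q)+np.cos(q))+ez*z
if __name__=='__main__':
    s=manip.state();print(s['t'],s['ee_pos'].round(1))
    b=grab('top');a=grab('side')
    for n,f in(('top',b),('side',a)):
        P=cloud(f)-O;L=np.stack([P@e for e in(ex,ey,ez)],-1)
        r=np.hypot(L[...,0]-26,L[...,1])
        m=(L[...,2]>18)&(L[...,2]<44)&(abs(r-64)<9)&(L[...,1]>-10)&(L[...,0]<60)&(f['range_z']>0)
        Q=L[m]
        if len(Q):
            c=np.median(Q,0);print(n,len(Q),'med',c.round(1),'zmax',Q[:,2].max().round(1),'q',np.degrees(np.arctan2(c[1],26-c[0])).round(1), 'xy range',Q.min(0).round(1),Q.max(0).round(1))
    # bright post top blob in top view vs model
    g=b['frame'].min(-1)
    for qd in range(65,101,5):
        p=post(np.radians(qd),41);px=proj(b,p);ps=proj(a,p);print(qd,p.round(1),px.round(1),ps.round(1),g[int(round(px[1])),int(round(px[0]))])
E
python3 post.py
python3 - <<'E'
from post import *
b=load('top');w=b['frame'][170:195,155:185].min(-1);v,u_=np.where(w>170);print('bright',len(u_),u_.mean()+155,v.mean()+170) if len(u_) else print(w.max())
# needle tip end check: handle top
P=cloud(load('side'))-O;L=np.stack([P@e for e in(ex,ey,ez)],-1);m=(np.hypot(L[...,0],L[...,1])<14)&(L[...,2]>45)&(L[...,2]<75);print('handle top z',np.percentile(L[m][:,2],[50,98]).round(1),np.median(L[m],0).round(1))
E
```

```text
13.7333 [400.  -45.1 462.6]
top 47 med [18.8 61.9 37.4] zmax 43.8 q 83.4 xy range [12.7 58.4 18.3] [22.  66.8 43.8]
side 85 med [18.7 68.1 32.6] zmax 43.5 q 83.9 xy range [14.4 61.8 18.1] [23.2 71.5 43.5]
65 [513.9  97.7 183.5] [172.6 189.7] [224.7 205. ] 89
70 [517.9 100.2 186.5] [170.8 187.3] [221.6 203.5] 84
75 [522.1 102.3 189.6] [169.3 184.6] [218.6 201.8] 89
80 [526.4 103.9 192.7] [167.9 181.9] [215.5 199.9] 142
85 [530.9 105.  195.9] [166.9 179.1] [212.6 197.8] 126
90 [535.4 105.7 199.1] [166.1 176.2] [209.8 195.5] 90
95 [540.  105.8 202.3] [165.6 173.2] [207.1 193.1] 77
100 [544.6 105.5 205.4] [165.3 170.2] [204.5 190.6] 76
145
handle top z [55.5 59.1] [-1.   6.7 55.5]
```

Emit:
play_rows(rows=[[3.5, -2, 2, 0, 0], [3.5, -5, 5, 0, 0], [3.5, -8, 8, 0, 0], [3.5, -11, 11, 0, 0], [3.5, -13, 12.8, 1, 0], [3.5, -14, 13.5, 3, 0], [3.5, -14, 13.5, 5.5, 0], [3.5, -14, 13.5, 7, 0], [3.5, -14, 13.5, 8, 0], [3.5, -14, 13.5, 8, 0], [3.5, -14, 13.5, 8, 0]])

```text
t: 14.75
ee_pos: [527.0, 106.4, 380.8]
eef_rot: [[-0.994, -0.108, -0.001], [-0.108, 0.994, -0.001], [0.001, -0.001, -1.0]]
contact_force: [-0.2, -0.1, 1.1]
grip_width: 0.411
grip_force: 0.0
```

Run:
```python
from post import *
s=manip.state();T=s['ee_pos'];R=s['eef_rot'];print(T,s['grip_width'])
# post and fingers in side depth around
f=grab('side');P=cloud(f);G=T+155*R[:,2]
d=post(np.radians(82),41)-4*mx-G;print('shift tool cm',(R.T@d/10).round(2))
```

```text
[526.9563848  106.41699313 380.77976349] 0.41066929676179603
shift tool cm [ 0.29 -0.2   3.18]
```

Emit:
play_rows(rows=[[3.5, 0.3, -0.2, 1, 0], [3.5, 0.3, -0.2, 2, 0], [3.5, 0.3, -0.2, 2.8, 0], [3.5, 0.3, -0.2, 3.1, 0], [3.5, 0.3, -0.2, 3.1, 0]], squeeze=20)

```text
t: 15.22
ee_pos: [523.8, 103.8, 349.0]
eef_rot: [[-0.994, -0.108, -0.001], [-0.108, 0.994, -0.0], [0.001, -0.0, -1.0]]
contact_force: [0.7, 0.1, 0.4]
grip_width: 0.411
grip_force: 0.0
```

Emit:
play_rows(rows=[[2.5, 0, 0, 0, 0], [1.5, 0, 0, 0, 0], [0.4, 0, 0, 0, 0], [0.4, 0, 0, 0, 0], [0.4, 0, 0, 0, 0], [0.4, 0, 0, 0, 0]])

```text
t: 15.72
ee_pos: [523.9, 104.1, 350.4]
eef_rot: [[-0.994, -0.109, 0.001], [-0.109, 0.994, 0.001], [-0.001, 0.001, -1.0]]
contact_force: [-1.5, 3.5, 1.7]
grip_width: 0.09
grip_force: 19.6
```

Emit:
play_rows(rows=[[0.4, 0.5, -0.13, 0.35, 0], [0.4, 1.07, -0.3, 0.75, 0], [0.4, 1.5, -0.52, 1.05, 0], [0.4, 1.9, -0.76, 1.33, 0], [0.4, 2.3, -1.05, 1.6, 0], [0.4, 2.66, -1.38, 1.87, 0], [0.4, 3.0, -1.75, 2.1, 0], [0.4, 3.32, -2.16, 2.32, 0], [0.4, 3.32, -2.16, 2.32, 0]])

```text
t: 16.47
ee_pos: [491.6, 78.6, 325.2]
eef_rot: [[-0.994, -0.109, -0.005], [-0.109, 0.994, 0.001], [0.004, 0.001, -1.0]]
contact_force: [-8.5, 4.5, 0.1]
grip_width: 0.09
grip_force: 19.5
```

```bash
python3 post.py | head -3; python3 -c "
from h import *
s=manip.state();print(s['contact_force'],s['grip_width'])"
```

```text
16.4667 [491.6  78.6 325.2]
top 1 med [-34.5  24.   43.9] zmax 43.9 q 21.6 xy range [-34.5  24.   43.9] [-34.5  24.   43.9]
side 28 med [-21.1  48.1  24.3] zmax 36.1 q 45.6 xy range [-25.   44.7  18.7] [-18.3  54.6  36.1]
[-8.37542237  4.2586455   1.4554016 ] 0.0917231556759526
```

Emit:
play_rows(rows=[[0.4, 0.4, -0.35, 0.27, 0], [0.4, 0.65, -0.8, 0.46, 0], [0.4, 0.87, -1.3, 0.61, 0], [0.4, 1.05, -1.83, 0.74, 0], [0.4, 1.2, -2.35, 0.84, 0], [0.4, 1.3, -2.93, 0.91, 0], [0.4, 1.3, -2.93, 0.91, 0]])

```text
t: 17.15
ee_pos: [482.1, 47.2, 315.8]
eef_rot: [[-0.994, -0.108, -0.005], [-0.108, 0.994, -0.001], [0.005, -0.001, -1.0]]
contact_force: [-5.9, -0.5, -0.8]
grip_width: 0.089
grip_force: 20.6
```

```bash
python3 post.py | head -3; python3 -c "
from h import *
s=manip.state();print(s['contact_force'],s['grip_width'])"
```

```text
17.15 [482.1  47.2 315.8]
side 50 med [-36.3  18.9  29. ] zmax 43.9 q 16.9 xy range [-42.9  12.4  18.2] [-29.6  31.   43.9]
65 [513.9  97.7 183.5] [172.6 189.7] [224.7 205. ] 101
[-5.7242049  -0.04307493 -0.57747053] 0.08797547175688039
```

Emit:
play_rows(rows=[[0.4, 0.05, -0.3, 0.03, 0], [0.4, 0.1, -0.6, 0.06, 0], [0.4, 0.12, -0.9, 0.07, 0], [0.4, 0.12, -1.1, 0.07, 0], [0.4, 0.12, -1.2, 0.07, 0], [0.4, 0.12, -1.2, 0.07, 0]])

```text
t: 17.75
ee_pos: [482.2, 35.8, 314.8]
eef_rot: [[-0.994, -0.108, -0.006], [-0.108, 0.994, -0.0], [0.006, 0.0, -1.0]]
contact_force: [-6.6, 2.7, -1.8]
grip_width: 0.087
grip_force: 19.6
```

```bash
cat > st.py <<'E'
from post import *
s=manip.state();T=s['ee_pos'];d=T-O;print(T.round(1),s['contact_force'].round(1),'tool y in eye',(d@ey).round(1),s['grip_width'],s['t'])
E
python3 st.py
```

```text
[482.2  35.8 314.8] [-6.6  2.7 -1.8] tool y in eye 0.3 0.08719180240360672 17.75
```

Emit:
play_rows(rows=[[0.4, 0, -0.1, 0, 0], [0.4, 0, -0.2, 0, 0], [0.4, 0, -0.25, 0, 0], [0.4, 0, -0.25, 0, 0]])

```text
t: 18.08
ee_pos: [482.3, 34.7, 314.7]
eef_rot: [[-0.994, -0.109, -0.006], [-0.109, 0.994, 0.003], [0.006, 0.004, -1.0]]
contact_force: [-8.9, 11.5, 0.1]
grip_width: 0.089
grip_force: 19.9
```

```bash
python3 st.py
```

```text
[482.3  34.7 314.7] [-8.9 11.5  0.1] tool y in eye -0.8 0.08939622938092132 18.0833
```

Emit:
play_rows(rows=[[0.4, 0.1, 0.2, 0, 0], [0.4, 0.1, 0.2, 0, 0], [1.5, 0.1, 0.2, 0, 0], [2.5, 0.1, 0.2, 0, 0], [2.5, 0.1, 0.2, 0, 0], [2.5, 0.1, 0.2, 0, 0]])

```text
t: 18.58
ee_pos: [482.7, 35.2, 317.4]
eef_rot: [[-0.994, -0.108, 0.001], [-0.108, 0.994, -0.0], [-0.001, -0.0, -1.0]]
contact_force: [0.2, 0.3, -0.1]
grip_width: 0.295
grip_force: 0.0
```

Emit:
play_rows(rows=[[2.5, 0.2, 0, -1, 0], [2.5, 0.8, 0, -3, 0], [2.5, 2, 0, -6, 0], [2.5, 4, 0, -9, 0], [2.5, 7, -2, -12, 0], [2.5, 9, -5, -13, 0], [2.5, 9, -8, -13, 0], [2.5, 9, -9, -13, 0], [2.5, 9, -9, -13, 0]])

```text
t: 19.33
ee_pos: [402.1, -65.6, 448.6]
eef_rot: [[-0.994, -0.105, 0.003], [-0.105, 0.994, 0.0], [-0.003, -0.0, -1.0]]
contact_force: [0.1, 0.2, -0.4]
grip_width: 0.295
grip_force: 0.0
```

```bash
python3 st.py; python3 post.py | head -3; python3 prof.py | sed -n '5,22p'
python3 - <<'E'
from post import *
for n in('side','top'):
    P=cloud(load(n))-O;L=np.stack([P@e for e in(ex,ey,ez)],-1);m=(np.hypot(L[...,0],L[...,1])<14)&(L[...,2]>45)&(L[...,2]<75);print('handle top z',np.percentile(L[m][:,2],[50,98]).round(1),np.median(L[m],0).round(1))
    m=(L[...,0]<-22)&(L[...,0]>-50)&(abs(L[...,1])<14)&(L[...,2]>17)&(L[...,2]<46);Q=L[m];print(n,'post',len(Q),np.median(Q,0).round(1),Q.max(0).round(1))
E
```

```text
[402.1 -65.6 448.6] [ 0.1  0.2 -0.4] tool y in eye -91.9 0.2946650587409684 19.3333
19.3333 [402.1 -65.6 448.6]
top 48 med [-37.4  -0.7  35.5] zmax 43.8 q -0.6 xy range [-43.7  -4.8  19.3] [-35.2   4.   43.8]
side 76 med [-37.9   4.9  32.5] zmax 42.5 q 4.4 xy range [-42.4  -3.   18.1] [-33.5   7.4  42.5]
0.5 33 x [-13.1  12.6] ymax 15.6 131.0
2.0 19 x [-11.1  13.6] ymax 17.1 136.0
3.5 7 x [-7.8  6.5] ymax 13.0 139.0
5.0 2 x [-3.3  0.1] ymax 12.5 135.0
6.5 4 x [-8.6  3.7] ymax 13.4 113.0
8.0 2 x [-6.5  6. ] ymax 14.5 111.0
9.5 7 x [-8.4 10. ] ymax 17.2 102.0
11.0 13 x [-11.5  11.5] ymax 17.6 85.0
12.5 37 x [-13.  12.] ymax 17.2 84.0
14.0 52 x [-13.3  13.7] ymax 16.7 78.0
15.5 10 x [-10.3  13.1] ymax 13.0 99.0
17.0 1 x [-1. -1.] ymax 5.8 123.0
20.0 5 x [-6.9  2.2] ymax 8.5 90.0
21.5 7 x [-8.1  5.4] ymax 8.8 89.0
23.0 5 x [-8.   2.1] ymax 9.0 74.0
24.5 7 x [-7.1  5.2] ymax 9.3 80.0
26.0 8 x [-7.   2.9] ymax 10.3 73.0
27.5 8 x [-8.3  3.7] ymax 8.6 73.0
handle top z [54.5 59.3] [-1.1  7.1 54.5]
side post 76 [-37.7   4.5  32.5] [-33.3   7.3  43.6]
handle top z [58.2 61.4] [ 0.1 -0.9 58.2]
top post 51 [-37.4  -0.9  35.3] [-25.1   4.   44.5]
```

The keeper is over the collar (its post is at about x = -38, y = 0 in eye1's frame), the needle is still home, and the robot is clear.

```bash
python3 -c "
from station import manip
print(manip.finish_job())"
```

```text
the job is handed in; nothing more can be done
None
```

The long needle is threaded through all three eyes with its collar home on the top eye, the keeper plate is swung against its stop round the neck, and the job was handed in at about 19.5 s with the robot clear of everything.

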